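# Sun lenses back on their outline pads

### The job

The four freshly edged sun lenses lie about the optician's bench, each still on its grey chuck: set every lens flat, chuck up, on the cork pad that bears its own outline, centred and turned so that it fits the outline. The loupe was parked on one of the pads: stand it upright in the middle of its round black rubber stand to free that pad.

Things in the scene. Friction and masses are not known exactly. Their poses are not given: they have to be found in the camera images.
- lens_big_round_mid (a point): Dark sun lens, flat: round disc, 58 diameter, 6 thick. A light grey upright chuck (knob, 20 diameter, 24 in its lowest 4) is fixed in its middle, its top 46 above the lens's underside. The point is on the chuck's axis, 23 above the underside; z up. 40 g.
- lens_small_round_mid (a point): Dark sun lens, flat: round disc, 38 diameter, 6 thick. A light grey upright chuck (knob, 20 diameter, 24 in its lowest 4) is fixed in its middle, its top 46 above the lens's underside. The point is on the chuck's axis, 23 above the underside; z up. 40 g.
- lens_square_mid (a point): Dark sun lens, flat: square, 48 x 48 with corners rounded to 7 radius (a quarter turn makes no difference), 6 thick. A light grey upright chuck (knob, 20 diameter, 24 in its lowest 4) is fixed in its middle, its top 46 above the lens's underside. The point is on the chuck's axis, 23 above the underside; z up. 40 g.
- lens_oblong_mid (a point): Dark sun lens, flat: slim oblong, 60 along its x axis and 28 along y, corners rounded to 6 radius (a half turn makes no difference), 6 thick. A light grey upright chuck (knob, 20 diameter, 24 in its lowest 4) is fixed in its middle, its top 46 above the lens's underside. The point is on the chuck's axis, 23 above the underside; z up. 40 g.
- pad_big_round_top (a point): Cork pad, 80 (its x) x 72 (its y), 8 thick, fixed to the bench, with a dark flat outline (line 4.5 wide) in its middle: circle of 68 outer diameter. The point is the centre of the outline on the pad's top face; z up. At the start the loupe stands on this pad.
- pad_small_round_top (a point): Cork pad, 80 (its x) x 72 (its y), 8 thick, fixed to the bench, with a dark flat outline (line 4.5 wide) in its middle: circle of 48 outer diameter. The point is the centre of the outline on the pad's top face; z up.
- pad_square_top (a point): Cork pad, 80 (its x) x 72 (its y), 8 thick, fixed to the bench, with a dark flat outline (line 4.5 wide) in its middle: rounded square of 58 outer width, its sides along the pad's x and y. The point is the centre of the outline on the pad's top face; z up.
- pad_oblong_top (a point): Cork pad, 80 (its x) x 72 (its y), 8 thick, fixed to the bench, with a dark flat outline (line 4.5 wide) in its middle: slim oblong, 70 (along the pad's x) by 38 outer size. The point is the centre of the outline on the pad's top face; z up.
- loupe_mid (a point): Black eye loupe standing upright: barrel of 32 diameter for the lower 34 mm, flaring to 40 diameter at the top, 50 tall, 40 g. The point is on its axis half-way up (25 above its foot). At the start it stands on the pad with the big round outline.
- stand_top (a point): The loupe's stand: flat round black rubber disc, 80 diameter, 6 thick, fixed to the bench, no rim. The point is the centre of its top face.

How it is judged:
At the end, for the whole second after the job is handed in: Each lens lies flat, chuck up, on the pad with its own outline, within 12 mm of its centre; square and oblong turned within 0.22 rad of their outlines (square: any quarter turn, oblong: any half turn). The loupe stands upright within 15 mm of the stand's centre. All at rest (horizontal distance between lens_big_round_mid and pad_big_round_top below 0.012 m and z of lens_big_round_mid in the frame of pad_big_round_top between 0.019 and 0.027 m and angle between each of lens_big_round_mid, lens_small_round_mid, lens_square_mid, lens_oblong_mid, loupe_mid's own z axis and vertical below 0.1 rad and linear speed of each of lens_big_round, lens_small_round, lens_square, lens_oblong, loupe below 0.02 m/s and horizontal distance between lens_small_round_mid and pad_small_round_top below 0.012 m and z of lens_small_round_mid in the frame of pad_small_round_top between 0.019 and 0.027 m and horizontal distance between lens_square_mid and pad_square_top below 0.012 m and z of lens_square_mid in the frame of pad_square_top between 0.019 and 0.027 m and horizontal distance between lens_oblong_mid and pad_oblong_top below 0.012 m and z of lens_oblong_mid in the frame of pad_oblong_top between 0.019 and 0.027 m and (angle between the x axis of lens_square_mid and the x axis of pad_square_top, either way round below 0.22 rad or angle between the y axis of lens_square_mid and the x axis of pad_square_top, either way round below 0.22 rad) and angle between the x axis of lens_oblong_mid and the x axis of pad_oblong_top, either way round below 0.22 rad and horizontal distance between loupe_mid and stand_top below 0.015 m and z of loupe_mid in the frame of stand_top between 0.021 and 0.029 m); the robot touches nothing.
It also fails if it takes over 136 s, if anything falls off the work surface, if the arm or the gripper's body presses on something with over 40 N, if the wrist force passes 120 N, or if a joint passes its speed limit or range.

### The arm

A 6-joint arm with a two-finger parallel gripper is mounted at the origin on the work surface. World frame = base frame: x ahead of the robot, y to its left, z up, the work surface at z = 0. Lengths are in m, angles in rad, forces in N, time in s.
With the tool pointing down it reaches from about 0.325 to 0.925 m from the base axis. Payload 3.1 kg.
Tool frame: the origin (TCP) lies at the very end of the fingers, on their centre line; the grasp point (between the pads) lies 19 mm behind it (arm.grasp_offset is the distance from the TCP to the grasp point, in m); z points along the fingers, y is the line along which they close (so a half turn about z gives the same grasp; the last joint's range is limited). The gripper opens to 85 mm and grips with 20 to 120 N. Pads are 22 mm wide; open, the fingers measure 114 mm over their backs; the gripper's body (76 mm by 85 mm) begins 54 mm behind the grasp point. The pads swing forward as they close: fully open they stand 13 mm farther back than shut.
Start: joints at [-1.271, 0.217, 1.613, -0, 1.311, -0.112], TCP at [0.25, -0.573, 0.203] pointing down, gripper open.
Joint ranges: [-2.75, 2.75], [-0.78, 2.1], [0.31, 2.55], [-1.13, 4.27], [0.13, 2.63], [-2.58, 2.58]. Speed limits (rad/s): [2.79, 2.79, 3.14, 3.14, 3.14, 3.14].

### API

Orientations are given as [roll, pitch, yaw] about the fixed x, y, z axes, in that order (R = Rz(yaw) Ry(pitch) Rx(roll)).
In Python, from bench import arm gives the robot as it stands. The module is installed in compiled form; this text tells all that it offers.
- The arm moves only by the shell command python3 -m creep 'ROWS'. ROWS is a JSON object of lists of equal length, an entry for each row: "dp": the shift along the tool's x, y, z in m, a list of three; "turn": the turn about the tool's z in degrees; "grip": the closure, from -1 (fully open) to 1 (shut). A call has 1 to 20 rows; each row shifts and turns the commanded pose from where the row before left it, along the tool's axes as they then stand; what a row does not reach is not made up. A row lasts 1/8 s, in which the tool goes at most 62.5 mm and 10.7 degrees, less where a joint would pass 70% of its speed; a pose out of reach is approached as far as the arm can. A call is refused whole if a number of a shift passes 0.0625 or a number of a turn 10.7, either way. A call with a gripper value outside its range is refused whole. The fingers move at their own pace and stop on an object; the grip force is fixed at half the most. Time passes only in rows, so rows that do not move let the fingers close. It gives the time, the measured TCP pose, the force and the opening at its end, in the units of the state.
- arm.state(): the state, without advancing time (a new reading comes with each control period).
- arm.get_image(name): name is "side" or "top"; returns a dict with "frame" (384x512x3 uint8, red, green, blue), "z_map" (384x512 float32, m along the optical axis (not along the pixel's ray), 0 where there is no reading), "fx", "fy", "cx", "cy" (pixels), "R" (3x3) and "t" (3): a world point X has camera coordinates R X + t. Camera axes: x right, y down, z forward; pixel columns grow to the right and rows downward; lengths in m; the calibration is good to about 2 mm. A picture is of the moment at which its call begins.
- arm.close_job(): hands the job in, once; it reports no verdict.
Trained networks look in the newest picture that a camera, given by its name, has taken for a name from the list of things; names that differ only in an ending like _2 or _b are one class to them, and where a whole thing is asked for, a point or a joint stands for the part that bears it (a point fixed in the world has none). Each returns a list of dicts, best first, with "score" (0 to 1); they miss things now and then, are a little off and sometimes report something else, mostly with a low value. They report only what shows in the picture. A call takes as long as a camera call.
- arm.boxes_of(label, camera): "bbox" ([centre column, centre row, width, height] as shares, 0 to 1, of the picture: columns of its width, rows of its height, round what is visible of it).
The state is a dict: "t": time; "joint_pos": joint angles; "dq": joint speeds; "tau": joint torques, N m; "ee_pos": TCP position; "tool_rot": TCP orientation; "wrist_force": force on the tool from outside, world axes, zero at the start; "moment": the same for the moment, N m; "width": finger opening in m.
Only numpy, scipy, OpenCV 4.12 (cv2) and the standard library are available. Lean on these libraries where they do the work, as an engineer would, in place of code of your own. Each camera call takes 0.05 s, during which the arm holds its last target. There are 200 camera calls.

## Working session

There is one attempt and no reset: what is moved stays moved. The work goes in short steps, Python scripts to look and compute and a shell command to move; the robot and the scene stay as the last step left them, time stands still between calls to the robot, and variables do not carry over. Pictures are saved under pics/ and viewed, on a budget of 14 in all, crops included, one or two more only if the job needs it, and the job is handed in when it is done.

```bash
mkdir -p pics; cat > h.py <<'E'
from bench import arm
import numpy as np, cv2
def world(im,u,v,z=None):
    K=np.array([(u-im['cx'])/im['fx'],(v-im['cy'])/im['fy'],1.0]); R=np.array(im['R']);t=np.array(im['t'])
    o=-R.T@t; d=R.T@K
    s=im['z_map'][int(round(v)),int(round(u))] if z is None else (z-o[2])/d[2]
    return o+s*d
def save(im,name): cv2.imwrite('pics/'+name,im['frame'][:,:,::-1])
E
python3 - <<'E'
from h import *
print(arm.state())
names="lens_big_round_mid lens_small_round_mid lens_square_mid lens_oblong_mid pad_big_round_top pad_small_round_top pad_square_top pad_oblong_top loupe_mid stand_top".split()
for c in('top','side'):
    im=arm.get_image(c); save(im,c+'0.png'); print(c,im['fx'],im['cx'],im['cy'],-np.array(im['R']).T@im['t'])
    for n in names:
        for b in arm.boxes_of(n,c)[:2]:
            B=np.array(b['bbox'])*[512,384,512,384]
            print(n,round(b['score'],2),B.round(0),world(im,B[0],B[1]).round(3))
E
```

```text
{'t': 0.0, 'joint_pos': array([-1.27123783e+00,  2.17752088e-01,  1.61494984e+00,  2.71861658e-05,
        1.31129676e+00, -1.12237919e-01]), 'dq': array([-0.00196246,  0.00121575, -0.00087532, -0.00058074, -0.00042833,
        0.00087079]), 'tau': array([-1.16085081e-03, -3.96846092e+01, -3.03853619e+01, -6.26144742e-05,
        9.88588727e-03, -1.05201192e-06]), 'ee_pos': array([ 0.24990272, -0.57189411,  0.20196144]), 'tool_rot': array([-3.13920470e+00, -2.95575252e-04,  4.11789051e-01]), 'wrist_force': array([ 0.31008873, -0.01643323, -0.62160008]), 'moment': array([ 0.05320643,  0.00615949, -0.03957267]), 'width': 0.08553418141251964}
top 471.32138898864855 262.0940204105737 191.77378462707665 [0.4494825  0.0078448  1.10321206]
lens_big_round_mid 0.63 [176. 157.  27.  26.] [0.612 0.184 0.038]
lens_small_round_mid 0.77 [116. 217.  21.  18.] [0.473 0.316 0.031]
lens_small_round_mid 0.62 [234. 166.  37.  37.] [0.597 0.055 0.006]
lens_square_mid 0.85 [286. 214.  22.  21.] [ 0.486 -0.067  0.05 ]
lens_oblong_mid 0.76 [389. 169.  27.  17.] [ 0.596 -0.307  0.021]
pad_big_round_top 0.84 
[... 635 characters left out ...]
-0.19   0.007]
lens_square_mid 0.64 [258. 182.  19.  22.] [ 0.493 -0.062  0.022]
lens_oblong_mid 0.51 [173. 154.  18.  22.] [ 0.604 -0.304  0.018]
pad_big_round_top 0.61 [353. 333.  63.  50.] [0.606 0.348 0.007]
pad_small_round_top 0.56 [232. 163.  42.  19.] [ 0.482 -0.196  0.006]
pad_small_round_top 0.31 [352. 332.  65.  50.] [0.606 0.345 0.007]
pad_square_top 0.92 [249. 232.  46.  31.] [0.604 0.062 0.005]
pad_oblong_top 0.64 [297. 212.  43.  28.] [0.478 0.069 0.006]
loupe_mid 0.56 [354. 313.  29.  36.] [0.61  0.343 0.053]
loupe_mid 0.24 [340. 245.  39.  27.] [0.474 0.194 0.003]
stand_top 0.78 [339. 245.  37.  29.] [0.476 0.194 0.004]
stand_top 0.16 [354. 310.  30.  39.] [0.608 0.341 0.055]
```

```bash
python3 - <<'E'
import cv2
a=cv2.imread('pics/top0.png')[130:250,80:430]; cv2.imwrite('pics/t0c.png',cv2.resize(a,None,fx=2.28,fy=2.28,interpolation=2))
b=cv2.imread('pics/side0.png'); cv2.imwrite('pics/s0c.png',cv2.resize(b,None,fx=1.5,fy=1.5))
E
```

```text
(no output)
```

View pics/t0c.png

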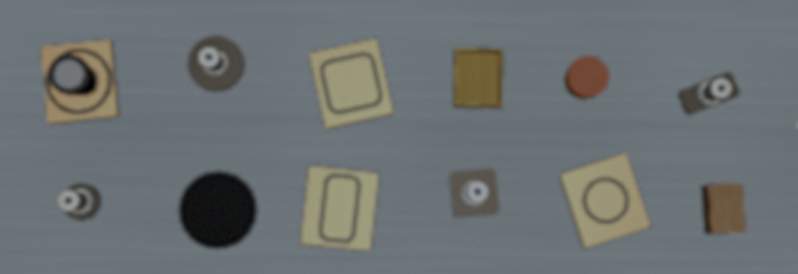

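View pics/s0c.png

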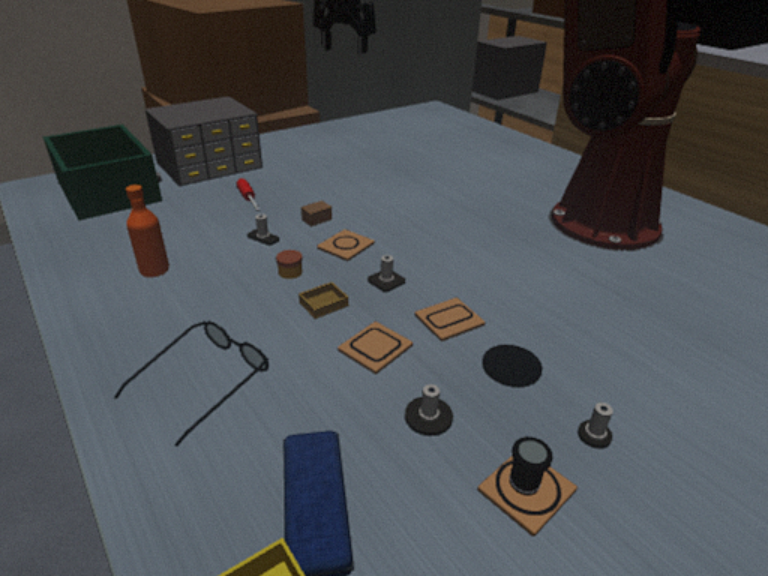

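Top view (crop = 2.28×, offset 80,130): the four pads are big (80,80), square (351,83), oblong (340,208) and small (605,200). The lenses are big (216,62), small (80,200), square (474,192) and oblong (710,92). The stand is at (218,210), and the loupe stands on the big pad. Next I measure these precisely.

```bash
cat > m.py <<'E'
from h import *
C=lambda x,y:(x/2.28+80,y/2.28+130)
def grab(n=3):
    ims=[arm.get_image('top') for _ in range(n)]; im=ims[0]
    z=np.array([i['z_map'] for i in ims]); im['z_map']=np.median(z,0); im['frame']=np.mean([i['frame'] for i in ims],0).astype(np.uint8)
    v,u=np.mgrid[0:384,0:512]; R=np.array(im['R']);o=-R.T@im['t']
    P=np.stack([(u-im['cx'])/im['fx'],(v-im['cy'])/im['fy'],np.ones_like(u,float)],-1)*im['z_map'][...,None]
    im['W']=P@R+o; return im
def top(im,p,lo,hi,r=.03):
    W=im['W']; m=(np.hypot(W[...,0]-p[0],W[...,1]-p[1])<r)&(W[...,2]>lo)&(W[...,2]<hi); return W[m].mean(0),m.sum()
def rect(im,mask,uv,z,r=26):
    m=np.zeros(mask.shape,np.uint8); cv2.circle(m,(int(uv[0]),int(uv[1])),r,1,-1); m&=mask.astype(np.uint8)
    n,l,s,c=cv2.connectedComponentsWithStats(m); k=1+np.argmax(s[1:,4]); cs,_=cv2.findContours((l==k).astype(np.uint8),0,1)
    q=np.array([world(im,a,b,z)[:2] for a,b in max(cs,key=len)[:,0]]); h=cv2.minAreaRect((q*1000).astype(np.float32)); return h,s[k,4]
E
python3 - <<'E'
from m import *
im=grab()
f=im['frame'].astype(int); rb=f[...,0]-f[...,2]; br=f.sum(-1)/3
for n,p in dict(bigp=(80,80),sqp=(351,83),obp=(340,208),smp=(605,200)).items():
    print(n,rect(im,rb>10,C(*p),.008))
print('stand',rect(im,br<50,C(218,210),.006))
tb=cv2.medianBlur(im['frame'],61).astype(int).sum(-1)/3
for n,p in dict(bl=(216,62),sl=(80,200),sql=(474,192),ol=(710,92)).items():
    print(n,rect(im,br<tb-18,C(*p),.006), br[int(C(*p)[1])-12,int(C(*p)[0])])
for n,p in dict(bl=(.612,.184),sl=(.473,.316),sql=(.486,-.067),ol=(.596,-.307)).items():print(n,top(im,p,.038,.056,.04))
print('loupe',top(im,(.587,.319),.045,.07,.04))
np.set_printoptions(linewidth=200)
u,v=map(int,C(474,192));print((im['W'][v-10:v+11,u-11:u+12,2]*1000).astype(int))
d=np.zeros((0,));
def crop(x,y):
    u,v=map(int,C(x,y)); return cv2.resize(im['frame'][v-20:v+20,u-20:u+20,::-1],(260,260),interpolation=2)
cv2.imwrite('pics/d1.png',np.vstack([np.hstack([crop(216,62),crop(80,200),crop(75,75)]),np.hstack([crop(474,192),crop(710,92),crop(605,200)])]))
E
```

```text
bigp (((593.89697265625, 332.1529541015625), (81.31470489501953, 73.18949127197266), 7.421058654785156), np.int32(843))
sqp (((596.75048828125, 54.83407211303711), (81.07062530517578, 72.931640625), 13.754478454589844), np.int32(1076))
obp (((468.8988952636719, 63.95524597167969), (72.77757263183594, 80.700927734375), 84.64702606201172), np.int32(1095))
smp (((481.1393127441406, -206.5333709716797), (80.30321502685547, 72.901611328125), 18.805423736572266), np.int32(1085))
stand (((465.6831359863281, 187.81692504882812), (71.66792297363281, 73.98756408691406), 0.9388379454612732), np.int32(834))
bl (((615.1151733398438, 193.53915405273438), (54.34264373779297, 58.426509857177734), 1.0867443084716797), np.int32(366)) 96.0
sl (((471.3207702636719, 322.2037048339844), (33.55113220214844, 37.39252853393555), 87.18228912353516), np.int32(137)) 112.66666666666667
sql (((486.834716796875, -72.531005859375), (45.9057502746582, 46.6790885925293), 6.895199775695801), np.int32(268)) 112.66666666666667
ol (((593.3621826171875, -314.31842041015625), (28.4216365814209, 62.521236419677734), 22.6931
[... 1173 characters left out ...]
 5  5 10 38 45 46 46 47 48 48 46 48  6  4  6  7  3]
 [ 0  1  6  6  5  4  6  5 11 23 46 49 48 49 45 45 47  4  7  6  7  6  7]
 [ 0  0  3  7  7  5  7  5  6 11 26 46 48 47 45 48 14  3  7  8  6  7  7]
 [ 3 -1  2  5  4  4  8  6  6  8 12  9 15 24  9 10  6  7  5  5  8  5  6]
 [-1  0  3  7  5  6  5  4  8  6  6  5  7  7  8  7  8  6  6  6  7  5  8]
 [ 0  1  1  5  5  5  7  4  6  6  7  7  7  6  6  5  5  9  6  5  7  9  8]
 [ 1  1  2  6  4  5  5  7  5  6  5  8  6  7  7  7  6  8  6  6  8  7  5]
 [ 2  1 -2  5  6  6  5  7  8  6  6  7  8  5  5  5  8  7  8  5  7  7  6]
 [ 0  0  1  5  8  9  7  5  8  7  4  7  6  7  6  3  6  7  6  9  7  8  2]
 [ 0  0  0  0  6  5  4  5  6  9  6  8  5  7  4  6  0  1  2 -1  1  1  0]]
```

View pics/d1.png

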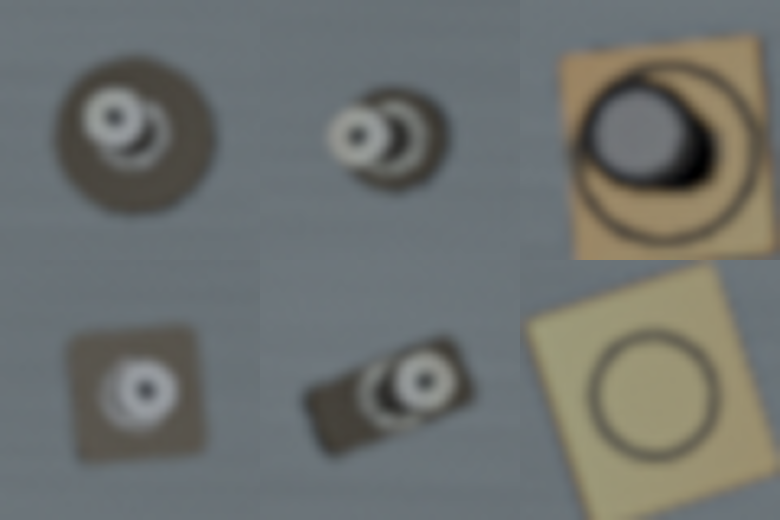

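The crops show clean outlines, with chuck tops shifted by parallax and the oblong's long axis up and to the right (about 113° in world). Depth puts the chuck tops at z≈0.046, as they should be. I'll start with the oblong lens.

```bash
cat > go.py <<'E'
import sys
from h import *
s=arm.state(); p=np.array(s['ee_pos']); y=s['tool_rot'][2]
for a in sys.argv[1:]:
    q=np.array(eval(a)); d=(q-p)*1000; c,n=np.cos(y),np.sin(y)
    v=np.array([d[0]*c+d[1]*n,d[0]*n-d[1]*c,-d[2]]); print(v.round(1),'mm, rows>=%.1f'%(np.abs(v).max()/50)); p=q
print('yaw',np.degrees(y).round(1),'t',s['t'],'j6',s['joint_pos'][5])
E
python3 go.py '[.5937,-.3148,.12]' '[.5937,-.3148,.014]'
```

```text
[418.  -98.9  83.3] mm, rows>=8.4
[  0.   0. 106.] mm, rows>=2.1
yaw 23.6 t 1.25 j6 -0.11221518062064549
```

```bash
python3 -m creep '{"dp":[[0.042,-0.010,0.008],[0.042,-0.010,0.008],[0.042,-0.010,0.008],[0.042,-0.010,0.008],[0.042,-0.010,0.008],[0.042,-0.010,0.008],[0.042,-0.010,0.008],[0.042,-0.010,0.008],[0.042,-0.010,0.009],[0.040,-0.009,0.010],[0,0,0],[0,0,0]],"turn":[0,0,0,0,0,0,0,0,0,0,0,0],"grip":[-1,-1,-1,-1,-1,-1,-1,-1,-1,-1,-1,-1]}'; python3 go.py '[.5937,-.3148,.014]'
```

```text
t: 2.75
ee_pos: [0.5933, -0.315, 0.1202]
tool_rot: [3.142, 0.001, 0.412]
wrist_force: [0.2, -0.1, -1.4]
width: 0.0848
[  0.5   0.  106.2] mm, rows>=2.1
yaw 23.6 t 2.75 j6 0.5667222729848278
```

```bash
python3 -m creep '{"dp":[[0,0,0.030],[0,0,0.030],[0,0,0.026],[0,0,0.020],[0,0,0],[0,0,0],[0,0,0],[0,0,0],[0,0,0],[0,0,0],[0,0,0]],"turn":[0,0,0,0,0,0,0,0,0,0,0],"grip":[-1,-1,-1,-1,-1,1,1,1,1,1,1]}'; python3 go.py '[.5937,-.3148,.12]' '[.469,.064,.12]'
```

```text
t: 4.12
ee_pos: [0.5943, -0.315, 0.0154]
tool_rot: [3.141, -0.001, 0.412]
wrist_force: [-1.3, 1.1, 6.3]
width: 0.0148
[  -0.4   -0.4 -104.6] mm, rows>=2.1
[  37.4 -397.    -0. ] mm, rows>=7.9
yaw 23.6 t 4.125 j6 0.5671230425753206
```

Width reads 14.8 mm on a 20 mm chuck, so I'll look before lifting.

```bash
python3 -m creep '{"dp":[[0,0,0],[0,0,0]],"turn":[0,0],"grip":[1,1]}'; python3 - <<'E'
from h import *
im=arm.get_image('side'); cv2.imwrite('pics/s1.png',cv2.resize(im['frame'][70:220,90:290,::-1],None,fx=4,fy=4,interpolation=2))
E
```

```text
t: 4.38
ee_pos: [0.5943, -0.315, 0.0154]
tool_rot: [3.141, -0.001, 0.412]
wrist_force: [-0.3, 0.0, 5.2]
width: 0.0149
```

View pics/s1.png

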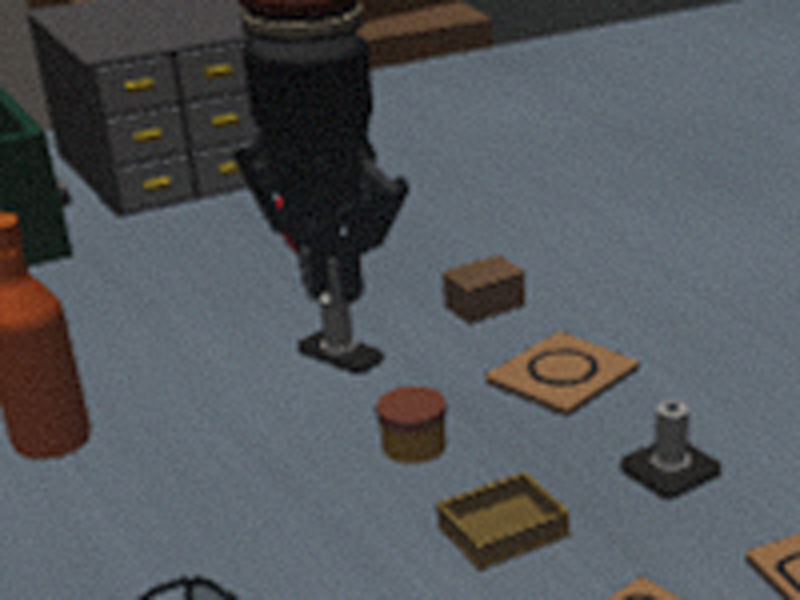

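```bash
python3 - <<'E'
from h import *
im=arm.get_image('side'); print(arm.grasp_offset)
print(world(im,90+335/4,70+320/4),world(im,90+330/4,70+305/4))
for v in range(128,162,2):
    print(v,[tuple((world(im,u,v)*1000).astype(int)) for u in (167,170,172,174,177,180)])
E
```

```text
0.0187
[ 0.59856493 -0.30470505  0.03019866] [ 0.60120469 -0.30379023  0.04270918]
128 [(np.int64(603), np.int64(-321), np.int64(89)), (np.int64(602), np.int64(-301), np.int64(97)), (np.int64(600), np.int64(-293), np.int64(99)), (np.int64(595), np.int64(-292), np.int64(98)), (np.int64(583), np.int64(-302), np.int64(92)), (np.int64(588), np.int64(-270), np.int64(105))]
130 [(np.int64(603), np.int64(-323), np.int64(82)), (np.int64(594), np.int64(-323), np.int64(80)), (np.int64(599), np.int64(-297), np.int64(92)), (np.int64(597), np.int64(-290), np.int64(94)), (np.int64(593), np.int64(-280), np.int64(97)), (np.int64(589), np.int64(-270), np.int64(100))]
132 [(np.int64(604), np.int64(-320), np.int64(78)), (np.int64(595), np.int64(-323), np.int64(75)), (np.int64(600), np.int64(-296), np.int64(87)), (np.int64(597), np.int64(-290), np.int64(88)), (np.int64(593), np.int64(-281), np.int64(91)), (np.int64(589), np.int64(-270), np.int64(94))]
134 [(np.int64(606), np.int64(-318), np.int64(74)), (np.int64(597), np.int64(-321), np.int64(70)), (np.int64(600), np.int64(-298), np.int64(80)), (np.int6
[... 3145 characters left out ...]
np.int64(599), np.int64(-305), np.int64(11)), (np.int64(590), np.int64(-305), np.int64(9)), (np.int64(579), np.int64(-311), np.int64(2))]
158 [(np.int64(613), np.int64(-321), np.int64(2)), (np.int64(607), np.int64(-317), np.int64(2)), (np.int64(606), np.int64(-305), np.int64(7)), (np.int64(600), np.int64(-305), np.int64(5)), (np.int64(592), np.int64(-302), np.int64(4)), (np.int64(585), np.int64(-299), np.int64(3))]
160 [(np.int64(614), np.int64(-321), np.int64(-3)), (np.int64(610), np.int64(-310), np.int64(0)), (np.int64(607), np.int64(-303), np.int64(2)), (np.int64(604), np.int64(-296), np.int64(4)), (np.int64(596), np.int64(-294), np.int64(3)), (np.int64(589), np.int64(-290), np.int64(3))]
```

```bash
python3 -m creep '{"dp":[[0,0,-0.010],[0,0,-0.010],[0,0,-0.010],[0,0,0]],"turn":[0,0,0,0],"grip":[1,1,1,1]}'; python3 - <<'E'
from h import *
im=arm.get_image('side'); cv2.imwrite('pics/s2.png',cv2.resize(im['frame'][100:170,130:220,::-1],None,fx=8,fy=8,interpolation=2))
E
```

```text
t: 4.97
ee_pos: [0.5946, -0.3154, 0.0459]
tool_rot: [3.139, -0.002, 0.412]
wrist_force: [0.0, 0.4, -0.3]
width: 0.0142
```

View pics/s2.png

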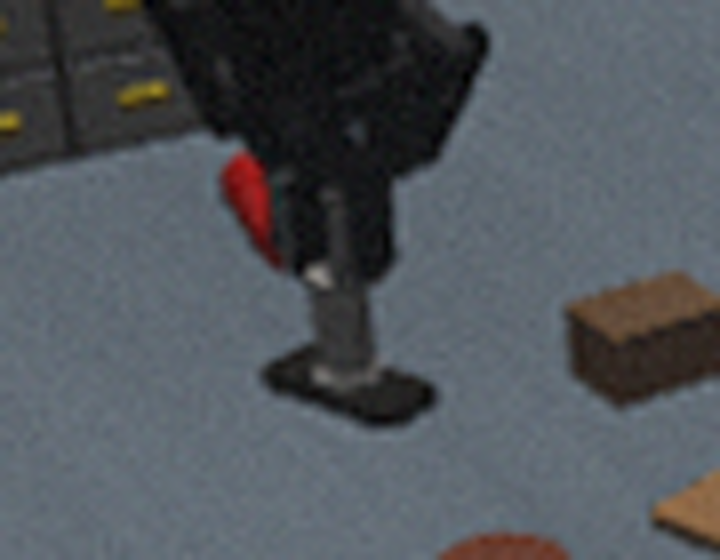

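The lens came up with the fingers: the grey finger pad covers the chuck, and the lens hangs level at crop (350,385). I'll carry it to the oblong pad and turn −62°.

```bash
python3 -m creep '{"dp":[[0,0,-0.037],[0,0,-0.037],[0.004,-0.040,0],[0.004,-0.040,0],[0.004,-0.040,0],[0.004,-0.040,0],[0.004,-0.040,0],[0.004,-0.040,0],[0.004,-0.040,0],[0.004,-0.040,0],[0.004,-0.040,0],[0.001,-0.037,0],[0,0,0],[0,0,0],[0,0,0],[0,0,0],[0,0,0],[0,0,0],[0,0,0],[0,0,0]],"turn":[0,0,0,0,0,0,0,0,0,0,0,0,-10.3,-10.3,-10.3,-10.3,-10.3,-10.3,0,0],"grip":[1,1,1,1,1,1,1,1,1,1,1,1,1,1,1,1,1,1,1,1]}'; python3 go.py '[.469,.064,.025]'
python3 - <<'E'
from h import *
im=arm.get_image('side'); cv2.imwrite('pics/s3.png',cv2.resize(im['frame'][100:270,220:400,::-1],None,fx=3.5,fy=3.5,interpolation=2))
E
```

```text
t: 7.52
ee_pos: [0.4684, 0.0639, 0.1181]
tool_rot: [-3.141, 0.0, 1.488]
wrist_force: [0.0, -0.5, -0.8]
width: 0.0145
[ 0.2  0.6 93.1] mm, rows>=1.9
yaw 85.2 t 7.525 j6 0.06987380457350119
```

View pics/s3.png

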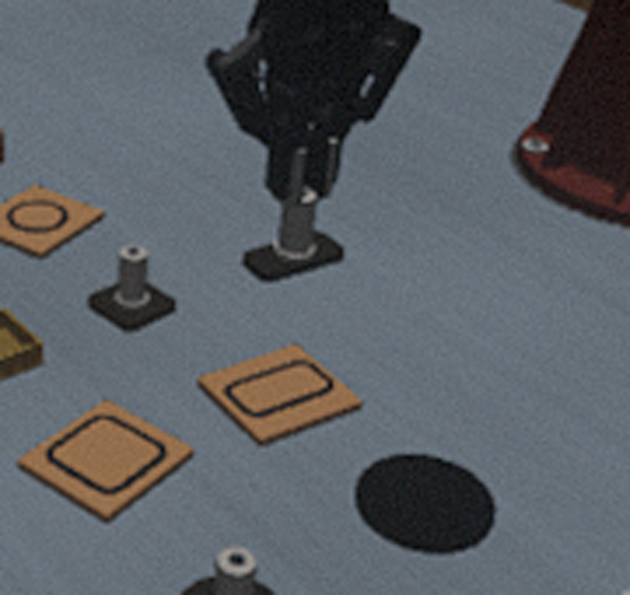

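The chuck shows in front of the finger tips, so the grip may be off-centre and high. I'll measure where the lens and the gripper really are.

```bash
python3 - <<'E'
from h import *
im=arm.get_image('side')
v,u=np.mgrid[0:384,0:512]; R=np.array(im['R']);o=-R.T@im['t']
W=(np.stack([(u-im['cx'])/im['fx'],(v-im['cy'])/im['fy'],np.ones_like(u,float)],-1)*im['z_map'][...,None])@R+o
m=(np.hypot(W[...,0]-.468,W[...,1]-.064)<.08)&(W[...,2]>.06)
for a in np.arange(.085,.25,.006):
    k=m&(W[...,2]>=a)&(W[...,2]<a+.006)
    if k.sum(): 
        q=W[k]; print('z%.3f'%a,k.sum(),'x %.3f..%.3f y %.3f..%.3f'%(q[:,0].min(),q[:,0].max(),q[:,1].min(),q[:,1].max()),'bright',im['frame'][k].mean().round(), 'mean',q[:,:2].mean(0).round(3))
E
```

```text
z0.097 28 x 0.444..0.500 y 0.054..0.080 bright 64.0 mean [0.48  0.074]
z0.103 178 x 0.439..0.501 y 0.049..0.082 bright 37.0 mean [0.474 0.068]
z0.109 36 x 0.461..0.482 y 0.054..0.078 bright 87.0 mean [0.475 0.069]
z0.115 25 x 0.466..0.480 y 0.058..0.075 bright 59.0 mean [0.475 0.069]
z0.121 22 x 0.467..0.481 y 0.059..0.075 bright 59.0 mean [0.475 0.071]
z0.127 25 x 0.464..0.480 y 0.062..0.076 bright 57.0 mean [0.475 0.07 ]
z0.133 26 x 0.465..0.480 y 0.060..0.075 bright 59.0 mean [0.475 0.07 ]
z0.139 21 x 0.466..0.484 y 0.056..0.075 bright 59.0 mean [0.475 0.071]
z0.145 46 x 0.457..0.486 y 0.059..0.076 bright 67.0 mean [0.47  0.069]
z0.151 50 x 0.451..0.491 y 0.057..0.077 bright 35.0 mean [0.474 0.069]
z0.157 54 x 0.451..0.492 y 0.056..0.077 bright 33.0 mean [0.476 0.069]
z0.163 56 x 0.449..0.492 y 0.056..0.077 bright 33.0 mean [0.473 0.069]
z0.169 60 x 0.449..0.492 y 0.057..0.078 bright 32.0 mean [0.475 0.068]
z0.175 62 x 0.449..0.492 y 0.056..0.077 bright 34.0 mean [0.473 0.069]
z0.181 37 x 0.442..0.494 y 0.060..0.078 bright 35.0 mean [0.468 0.071]
z0.187 85 x 0.434..0.509 y 0.051..0.080 bright 32.0 mean [0.472 0.07 ]
z0.193 127 x 0.429..0.511 y 0.050..0.081 bright 26.0 mean [0.475 0.069]
z0.199 102 x 0.425..0.516 y 0.051..0.080 bright 26.0 mean [0.474 0.071]
z0.205 108 x 0.421..0.519 y 0.047..0.084 bright 27.0 mean [0.473 0.071]
z0.211 150 x 0.419..0.524 y 0.046..0.083 bright 26.0 mean [0.476 0.07 ]
z0.217 132 x 0.413..0.527 y 0.045..0.084 bright 26.0 mean [0.469 0.073]
z0.223 140 x 0.409..0.531 y 0.048..0.083 bright 25.0 mean [0.476 0.074]
z0.229 161 x 0.408..0.534 y 0.046..0.083 bright 27.0 mean [0.478 0.073]
z0.235 201 x 0.409..0.535 y 0.048..0.086 bright 26.0 mean [0.483 0.072]
z0.241 140 x 0.412..0.527 y 0.048..0.086 bright 28.0 mean [0.484 0.073]
z0.247 168 x 0.432..0.520 y 0.053..0.086 bright 27.0 mean [0.48  0.074]
```

The lens is centred at (0.470, 0.066) and level, with its underside where expected, so the grip is sound and I'll put it down.

```bash
python3 -m creep '{"dp":[[0,0,0.030],[0,0,0.030],[0,0,0.020],[0,0,0.010],[0,0,0.003],[0,0,0],[0,0,0],[0,0,0],[0,0,0],[0,0,0],[0,0,-0.030],[0,0,-0.030],[0,0,-0.035],[0,0,0]],"turn":[0,0,0,0,0,0,0,0,0,0,0,0,0,0],"grip":[1,1,1,1,1,1,-1,-1,-1,-1,-1,-1,-1,-1]}'; python3 go.py '[.4872,-.0735,.12]' '[.4872,-.0735,.014]'; python3 - <<'E'
from h import *
im=arm.get_image('side'); cv2.imwrite('pics/s4.png',cv2.resize(im['frame'][100:270,220:400,::-1],None,fx=3.5,fy=3.5,interpolation=2))
E
```

```text
t: 9.38
ee_pos: [0.4717, 0.0639, 0.1237]
tool_rot: [3.134, -0.001, 1.49]
wrist_force: [-0.2, 0.0, -0.2]
width: 0.0851
[-135.7   26.5    3.7] mm, rows>=2.7
[  0.   0. 106.] mm, rows>=2.1
yaw 85.4 t 9.375 j6 0.06732072182798926
```

View pics/s4.png

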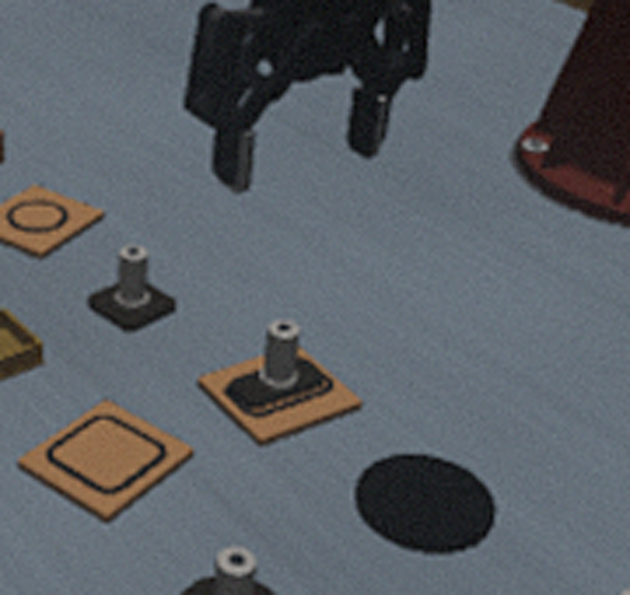

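The oblong lens sits on its pad, maybe a few mm off, which I'll check later from the top. Next is the square lens.

```bash
python3 -m creep '{"dp":[[-0.034,0.0066,0.001],[-0.034,0.0066,0.001],[-0.034,0.0066,0.001],[-0.034,0.0066,0.001],[0,0,0.025],[0,0,0.030],[0,0,0.030],[0,0,0.020],[0,0,0.002],[0,0,0],[0,0,0],[0,0,0],[0,0,0],[0,0,0],[0,0,0]],"turn":[0,0,0,0,0,0,0,0,0,0,0,0,0,0,0],"grip":[-1,-1,-1,-1,-1,-1,-1,-1,-1,-1,1,1,1,1,1]}'; python3 go.py '[.4872,-.0735,.12]' '[.5968,.0548,.12]'
```

```text
t: 11.3
ee_pos: [0.4847, -0.0739, 0.0099]
tool_rot: [3.14, 0.0, 1.49]
wrist_force: [0.4, 0.4, 2.9]
width: 0.0166
[   0.6    2.5 -110.1] mm, rows>=2.2
[136.7  98.9  -0. ] mm, rows>=2.7
yaw 85.4 t 11.3 j6 -0.21435734816116866
```

```bash
python3 - <<'E'
from m import *
im=grab(2)
print('oblong chuck',top(im,(.469,.064),.05,.058,.03),'pad',rect(im,(im['frame'][...,0].astype(int)-im['frame'][...,2])>10,C(340,208),.008))
W=im['W'];m=(np.hypot(W[...,0]-.469,W[...,1]-.064)<.045)&(W[...,2]>.0112)&(W[...,2]<.022)
m=cv2.morphologyEx(m.astype(np.uint8),cv2.MORPH_OPEN,np.ones((3,3)));print(cv2.minAreaRect((W[m>0][:,:2]*1000).astype(np.float32)))
E
```

```text
oblong chuck (array([0.47003879, 0.0612038 , 0.05460741]), np.int64(63)) pad (((468.8343505859375, 63.98264694213867), (72.77151489257812, 80.86052703857422), 84.70484924316406), np.int32(924))
((469.7563781738281, 61.1239128112793), (27.62764549255371, 59.47464370727539), 84.18225860595703)
```

Oblong check: 3 mm off centre and about 0.5° off, which is good. Now I carry the square lens with a +7° turn.

```bash
python3 -m creep '{"dp":[[0,0,-0.035],[0,0,-0.040],[0,0,-0.035],[0.034,0.0253,0],[0.034,0.0253,0],[0.034,0.0253,0],[0.034,0.0253,0],[0,0,0],[0,0,0],[0,0,0]],"turn":[0,0,0,0,0,0,0,-7.2,0,0],"grip":[1,1,1,1,1,1,1,1,1,1]}'; python3 go.py '[.5968,.0548,.019]'
```

```text
t: 12.65
ee_pos: [0.595, 0.0534, 0.1186]
tool_rot: [-3.14, -0.0, 1.614]
wrist_force: [0.0, -0.6, -0.3]
width: 0.0168
[ 1.4  1.8 99.6] mm, rows>=2.0
yaw 92.5 t 12.65 j6 -0.07107412592905966
```

Next moves after release: rise, then go toward the loupe.

```bash
python3 -m creep '{"dp":[[0.001,0.002,0.030],[0,0,0.030],[0,0,0.025],[0,0,0.010],[0,0,0.005],[0,0,0],[0,0,0],[0,0,0],[0,0,0],[0,0,0],[0,0,-0.030],[0,0,-0.040],[0,0,-0.040],[0,0,0]],"turn":[0,0,0,0,0,0,0,0,0,0,0,0,0,0],"grip":[1,1,1,1,1,1,-1,-1,-1,-1,-1,-1,-1,-1]}'; python3 go.py '[.5945,.326,.13]' '[.5945,.326,.012]' '[.5945,.326,.13]' '[.4657,.1878,.13]'; python3 - <<'E'
from m import *
im=grab(2)
print('square chuck',top(im,(.597,.055),.05,.058,.03))
W=im['W'];m=(np.hypot(W[...,0]-.597,W[...,1]-.055)<.045)&(W[...,2]>.0112)&(W[...,2]<.022)
m=cv2.morphologyEx(m.astype(np.uint8),cv2.MORPH_OPEN,np.ones((3,3)));print(cv2.minAreaRect((W[m>0][:,:2]*1000).astype(np.float32)))
W=im['W'];d=W[...,:2]-[.5945,.326]
for a in (.012,.02,.03,.04,.05): print(a,W[(np.hypot(*np.moveaxis(d,-1,0))<.04)&(abs(W[...,2]-a)<.004)].mean(0))
k=(np.hypot(*np.moveaxis(d,-1,0))<.04)&(W[...,2]>.05); print(cv2.minEnclosingCircle((W[k][:,:2]*1000).astype(np.float32)))
E
```

```text
t: 14.4
ee_pos: [0.6015, 0.0547, 0.1343]
tool_rot: [3.132, 0.001, 1.616]
wrist_force: [-0.0, 0.6, 0.1]
width: 0.0852
[271.4   5.3   4.3] mm, rows>=5.4
[  0.   0. 118.] mm, rows>=2.4
[   0.    0. -118.] mm, rows>=2.4
[-132.2 -134.9   -0. ] mm, rows>=2.7
yaw 92.6 t 14.4 j6 -0.0708730192660256
square chuck (array([nan, nan, nan]), np.int64(0))
((594.3263549804688, 34.81602478027344), (13.955363273620605, 28.294218063354492), 89.96646881103516)
0.012 [0.5908647  0.32339796 0.00956506]
0.02 [0.58693016 0.31690187 0.01968916]
0.03 [0.59062764 0.31400812 0.03078518]
0.04 [0.59383156 0.31155319 0.03685278]
0.05 [0.58303344 0.31140383 0.0537204 ]
((594.8646850585938, 315.888671875), 29.820520401000977)m.py:10: RuntimeWarning: Mean of empty slice.
  W=im['W']; m=(np.hypot(W[...,0]-p[0],W[...,1]-p[1])<r)&(W[...,2]>lo)&(W[...,2]<hi); return W[m].mean(0),m.sum()
  ret = um.true_divide(
```

```bash
python3 -m creep '{"dp":[[0.0452,0.0009,0],[0.0452,0.0009,0],[0.0452,0.0009,0],[0.0452,0.0009,0],[0.0452,0.0009,0],[0.0452,0.0009,0],[0,0,0]],"turn":[0,0,0,0,0,0,0],"grip":[-1,-1,-1,-1,-1,-1,-1]}'; python3 go.py '[.5945,.326,.011]'
```

```text
t: 15.38
ee_pos: [0.5887, 0.3285, 0.1265]
tool_rot: [-3.138, 0.001, 1.62]
wrist_force: [0.1, -0.2, -0.4]
width: 0.0854
[ -2.7   5.7 115.5] mm, rows>=2.3
yaw 92.8 t 15.375 j6 0.35486692449300034
```

```bash
python3 -m creep '{"dp":[[0,0,0.02],[0,0,0],[0,0,0]],"turn":[0,0,0],"grip":[-1,-1,-1]}'; python3 go.py '[.5945,.326,.011]'
```

```text
t: 15.75
ee_pos: [0.5904, 0.3244, 0.108]
tool_rot: [-3.139, 0.001, 1.614]
wrist_force: [0.1, 1.2, 0.7]
width: 0.0854
[ 1.5  4.1 97. ] mm, rows>=1.9
yaw 92.5 t 15.75 j6 0.35474690970669753
```

```bash
python3 -m creep '{"dp":[[0.0015,0.004,0.030],[0,0,0.030],[0,0,0.025],[0,0,0.012],[0,0,0],[0,0,0],[0,0,0],[0,0,0],[0,0,0],[0,0,-0.015],[0,0,-0.015],[0,0,0]],"turn":[0,0,0,0,0,0,0,0,0,0,0,0],"grip":[-1,-1,-1,-1,-1,1,1,1,1,1,1,1]}'; python3 go.py '[.5945,.326,.13]' '[.4657,.1878,.13]'; python3 - <<'E'
from h import *
im=arm.get_image('side'); cv2.imwrite('pics/s5.png',cv2.resize(im['frame'][200:384,240:440,::-1],None,fx=3,fy=3,interpolation=2))
E
```

```text
t: 17.25
ee_pos: [0.5967, 0.3284, 0.045]
tool_rot: [3.137, -0.002, 1.616]
wrist_force: [0.5, 0.3, 0.3]
width: 0.0372
[ -2.3  -2.3 -85. ] mm, rows>=1.7
[-132.2 -134.9   -0. ] mm, rows>=2.7
yaw 92.6 t 17.25 j6 0.35486768519947753
```

View pics/s5.png

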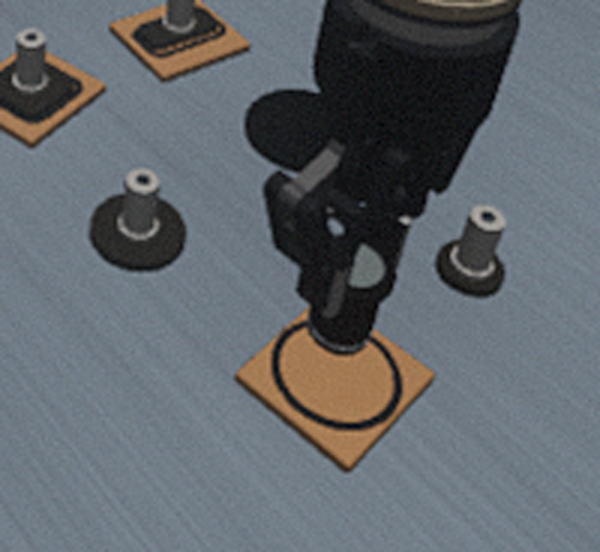

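The loupe is gripped at its flare and lifted upright, with its foot at crop (340,345). On to the stand.

```bash
python3 -m creep '{"dp":[[-0.002,-0.002,-0.030],[0,0,-0.030],[-0.033,-0.0337,0],[-0.033,-0.0337,0],[-0.033,-0.0337,0],[-0.033,-0.0337,0],[0,0,0],[0,0,0],[0,0,0]],"turn":[0,0,0,0,0,0,0,0,0],"grip":[1,1,1,1,1,1,1,1,1]}'; python3 go.py '[.4657,.1878,.014]'; python3 - <<'E'
from h import *
im=arm.get_image('side')
v,u=np.mgrid[0:384,0:512]; R=np.array(im['R']);o=-R.T@im['t']
W=(np.stack([(u-im['cx'])/im['fx'],(v-im['cy'])/im['fy'],np.ones_like(u,float)],-1)*im['z_map'][...,None])@R+o
p=arm.state()['ee_pos'];m=(np.hypot(W[...,0]-p[0],W[...,1]-p[1])<.05)
for a in np.arange(.07,.16,.004):
    k=m&(W[...,2]>=a)&(W[...,2]<a+.004)
    if k.sum(): q=W[k]; print('z%.3f'%a,k.sum(),'x %.3f..%.3f y %.3f..%.3f'%(*np.percentile(q[:,0],[2,98]),*np.percentile(q[:,1],[2,98])))
E
```

```text
t: 18.42
ee_pos: [0.4657, 0.1883, 0.1029]
tool_rot: [3.14, -0.001, 1.617]
wrist_force: [-0.1, 0.3, 0.4]
width: 0.0372
[-0.5 -0.  88.9] mm, rows>=1.8
yaw 92.6 t 18.425 j6 0.19854209148518234
z0.094 18 x 0.464..0.482 y 0.186..0.206
z0.098 33 x 0.463..0.483 y 0.183..0.207
z0.102 32 x 0.460..0.482 y 0.180..0.207
z0.106 32 x 0.459..0.482 y 0.181..0.206
z0.110 28 x 0.463..0.483 y 0.184..0.206
z0.114 35 x 0.462..0.483 y 0.182..0.206
z0.118 30 x 0.460..0.482 y 0.185..0.206
z0.122 21 x 0.464..0.481 y 0.193..0.207
z0.126 21 x 0.460..0.491 y 0.192..0.206
z0.130 26 x 0.466..0.493 y 0.182..0.207
z0.134 29 x 0.454..0.497 y 0.188..0.209
z0.138 49 x 0.443..0.499 y 0.186..0.210
z0.142 159 x 0.447..0.499 y 0.181..0.209
z0.146 58 x 0.442..0.499 y 0.179..0.202
z0.150 51 x 0.444..0.499 y 0.177..0.200
z0.154 50 x 0.444..0.500 y 0.179..0.201
z0.158 49 x 0.442..0.500 y 0.178..0.200
```

```bash
python3 -m creep '{"dp":[[0,0,0.030],[0,0,0.030],[0,0,0.018],[0,0,0.007],[0,0,0.003],[0,0,0],[0,0,0],[0,0,0],[0,0,0],[0,0,0],[0,0,-0.030],[0,0,-0.040],[0,0,-0.040],[0,0,0]],"turn":[0,0,0,0,0,0,0,0,0,0,0,0,0,0],"grip":[1,1,1,1,1,1,-1,-1,-1,-1,-1,-1,-1,-1]}'; python3 go.py '[.4721,.3244,.12]' '[.4721,.3244,.012]'
```

```text
t: 20.23
ee_pos: [0.4677, 0.1884, 0.1285]
tool_rot: [3.133, -0.002, 1.616]
wrist_force: [0.4, -0.8, -0.2]
width: 0.0852
[135.6  10.6   8.5] mm, rows>=2.7
[  0.   0. 108.] mm, rows>=2.2
yaw 92.6 t 20.225 j6 0.1983683075664058
```

```bash
python3 -m creep '{"dp":[[0.034,0.003,0],[0.034,0.003,0],[0.034,0.003,0],[0.034,0.003,0.008],[0,0,0],[0,0,0]],"turn":[0,0,0,0,0,0],"grip":[-1,-1,-1,-1,-1,-1]}'; python3 go.py '[.4721,.3244,.012]';python3 - <<'E'
from m import *
im=grab(2)
print('loupe',top(im,(.468,.19),.045,.064,.035)); print('square chuck',top(im,(.597,.055),.05,.058,.03))
W=im['W'];m=(np.hypot(W[...,0]-.597,W[...,1]-.055)<.045)&(W[...,2]>.0112)&(W[...,2]<.022)
m=cv2.morphologyEx(m.astype(np.uint8),cv2.MORPH_OPEN,np.ones((3,3)));print(cv2.minAreaRect((W[m>0][:,:2]*1000).astype(np.float32)))
E
```

```text
t: 20.98
ee_pos: [0.4691, 0.3231, 0.115]
tool_rot: [-3.139, 0.002, 1.617]
wrist_force: [0.1, -1.0, -0.3]
width: 0.0852
[  1.2   3.  103. ] mm, rows>=2.1
yaw 92.6 t 20.975 j6 0.43473026048388397
loupe (array([0.46435383, 0.1859398 , 0.05658615]), np.int64(260))
square chuck (array([0.5989347 , 0.05451067, 0.05461766]), np.int64(59))
((599.0839233398438, 54.66880798339844), (47.89292907714844, 47.85117721557617), 14.552633285522461)
```

Loupe is 2 mm off, with its top at 56.6 mm, so it stands upright. The square is 2 mm and 0.8° off. Now the small lens.

```bash
python3 -m creep '{"dp":[[0.001,0.003,0.030],[0,0,0.030],[0,0,0.028],[0,0,0.013],[0,0,0.002],[0,0,0],[0,0,0],[0,0,0],[0,0,0],[0,0,0],[0,0,-0.030],[0,0,-0.040],[0,0,-0.040],[0,0,0]],"turn":[0,0,0,0,0,0,0,0,0,0,0,0,0,0],"grip":[-1,-1,-1,-1,-1,1,1,1,1,1,1,1,1,1]}'; python3 go.py '[.4811,-.2065,.123]'
```

```text
t: 22.82
ee_pos: [0.4762, 0.3267, 0.1276]
tool_rot: [3.133, -0.004, 1.616]
wrist_force: [0.3, -0.3, 0.5]
width: 0.0157
[-532.9  -19.3    4.6] mm, rows>=10.7
yaw 92.6 t 22.825 j6 0.4345258578643904
```

```bash
python3 -m creep '{"dp":[[-0.0443,-0.0013,0],[-0.0443,-0.0013,0],[-0.0443,-0.0013,0],[-0.0443,-0.0013,0],[-0.0443,-0.0013,0],[-0.0443,-0.0013,0],[-0.0443,-0.0013,0],[-0.0443,-0.0013,0],[-0.0443,-0.0013,0],[-0.0443,-0.0013,0],[-0.0443,-0.0013,0],[-0.0443,-0.0013,0],[0,0,0],[0,0,0],[0,0,0]],"turn":[0,0,0,0,0,0,0,0,0,0,0,0,0,0,0],"grip":[1,1,1,1,1,1,1,1,1,1,1,1,1,1,1]}'; python3 go.py '[.4811,-.2065,.0205]'
```

```text
t: 24.7
ee_pos: [0.4809, -0.2053, 0.1225]
tool_rot: [-3.14, -0.001, 1.617]
wrist_force: [-0.5, -0.1, 0.1]
width: 0.0156
[-1.30e+00  1.00e-01  1.02e+02] mm, rows>=2.0
yaw 92.7 t 24.7 j6 -0.5845193120140967
```

```bash
python3 -m creep '{"dp":[[-0.001,0,0.030],[0,0,0.030],[0,0,0.026],[0,0,0.010],[0,0,0.006],[0,0,0],[0,0,0],[0,0,0],[0,0,0],[0,0,0],[0,0,-0.030],[0,0,-0.040],[0,0,-0.032],[0,0,0],[0,0,0],[0,0,0]],"turn":[0,0,0,0,0,0,0,0,0,0,0,0,0,0,0,0],"grip":[1,1,1,1,1,1,-1,-1,-1,-1,-1,-1,-1,-1,-1,-1]}'; python3 go.py '[.6151,.1927,.12]' ; python3 - <<'E'
from m import *
im=grab(2)
print('big',top(im,(.615,.193),.038,.056,.04))
E
```

```text
t: 26.7
ee_pos: [0.4802, -0.2069, 0.1213]
tool_rot: [-3.139, -0.002, 1.616]
wrist_force: [-0.2, 0.1, -0.2]
width: 0.0853
[393.1 152.9   1.3] mm, rows>=7.9
yaw 92.6 t 26.7 j6 -0.5863768366676527
big (array([0.61528582, 0.19275024, 0.04595748]), np.int64(65))
```

```bash
python3 -m creep '{"dp":[[0.0393,0.0153,0],[0.0393,0.0153,0],[0.0393,0.0153,0],[0.0393,0.0153,0],[0.0393,0.0153,0],[0.0393,0.0153,0],[0.0393,0.0153,0],[0.0393,0.0153,0],[0.0393,0.0153,0],[0.0393,0.0153,0],[0,0,0],[0,0,0],[0,0,0]],"turn":[0,0,0,0,0,0,0,0,0,0,0,0,0],"grip":[-1,-1,-1,-1,-1,-1,-1,-1,-1,-1,-1,-1,-1]}'; python3 go.py '[.6151,.1927,.012]'; python3 - <<'E'
from m import *
im=grab(2)
print('small',top(im,(.481,-.207),.046,.06,.04))
E
```

```text
t: 28.42
ee_pos: [0.616, 0.1905, 0.1228]
tool_rot: [-3.14, 0.001, 1.615]
wrist_force: [-0.3, -0.1, -0.5]
width: 0.0854
[  2.2  -0.8 110.8] mm, rows>=2.2
yaw 92.5 t 28.425 j6 0.14746583795655793
small (array([ 0.48169989, -0.20659935,  0.05474323]), np.int64(65))
```

Small lens is within 1 mm. Now the big lens.

```bash
python3 -m creep '{"dp":[[0.002,-0.001,0.035],[0,0,0.035],[0,0,0.025],[0,0,0.013],[0,0,0.003],[0,0,0],[0,0,0],[0,0,0],[0,0,0],[0,0,0],[0,0,-0.030],[0,0,-0.040],[0,0,-0.030],[0,0,0],[0,0,0]],"turn":[0,0,0,0,0,0,0,0,0,0,0,0,0,0,0],"grip":[-1,-1,-1,-1,-1,1,1,1,1,1,1,1,1,1,1]}'; python3 go.py '[.5939,.3322,.11]'; python3 - <<'E'
from m import *
im=grab(2); f=im['frame'].astype(int)
print('bigpad',rect(im,(f[...,0]-f[...,2])>10,C(80,80),.008))
E
```

```text
t: 30.4
ee_pos: [0.6143, 0.1935, 0.1105]
tool_rot: [-3.139, 0.0, 1.616]
wrist_force: [-0.1, 0.5, -2.1]
width: 0.0157
[139.5 -14.1   0.5] mm, rows>=2.8
yaw 92.6 t 30.4 j6 0.15104758692288456
bigpad (((591.3504638671875, 337.8881530761719), (122.3731918334961, 103.39275360107422), 24.609054565429688), np.int32(1675))
```

That last pad reading has the wrong size because the arm merges into it, so I reject it. The first one matched 80×72, so I use that.

```bash
python3 -m creep '{"dp":[[0.035,-0.0035,0],[0.035,-0.0035,0],[0.035,-0.0035,0],[0.0345,-0.0035,0],[0,0,0],[0,0,0],[0,0,0]],"turn":[0,0,0,0,0,0,0],"grip":[1,1,1,1,1,1,1]}'; python3 go.py '[.5939,.3322,.0205]'
```

```text
t: 31.38
ee_pos: [0.5951, 0.3312, 0.1115]
tool_rot: [-3.14, 0.001, 1.615]
wrist_force: [0.7, 1.1, -0.0]
width: 0.0155
[ 1.1 -1.1 91. ] mm, rows>=1.8
yaw 92.5 t 31.375 j6 0.3611462355172859
```

Place, lift, then retreat toward −y, clear of the view.

```bash
python3 -m creep '{"dp":[[0.001,-0.001,0.030],[0,0,0.030],[0,0,0.018],[0,0,0.008],[0,0,0.005],[0,0,0],[0,0,0],[0,0,0],[0,0,0],[0,0,0],[0,0,-0.030],[0,0,-0.040],[0,0,-0.060],[0,0,-0.030],[0,0,0]],"turn":[0,0,0,0,0,0,0,0,0,0,0,0,0,0,0],"grip":[1,1,1,1,1,1,-1,-1,-1,-1,-1,-1,-1,-1,-1]}'; python3 -m creep '{"dp":[[-0.05,-0.01,0],[-0.05,-0.01,0],[-0.05,-0.01,0],[-0.05,-0.01,0],[-0.05,-0.01,0],[-0.05,-0.01,0],[-0.05,-0.01,0],[-0.05,-0.01,0],[-0.05,-0.01,0],[-0.05,-0.01,0],[-0.05,-0.01,0],[-0.05,-0.01,0],[-0.05,-0.01,0],[-0.05,-0.01,0],[-0.05,-0.01,0],[-0.05,0,0],[-0.05,0,0],[0,0,0],[0,0,0]],"turn":[0,0,0,0,0,0,0,0,0,0,0,0,0,0,0,0,0,0,0],"grip":[-1,-1,-1,-1,-1,-1,-1,-1,-1,-1,-1,-1,-1,-1,-1,-1,-1,-1,-1]}'
python3 - <<'E'
from m import *
im=grab(3); f=im['frame'].astype(int); W=im['W']
P=dict(big=(.594,.332,80,80),small=(.481,-.207,605,200),square=(.597,.055,351,83),oblong=(.469,.064,340,208))
for n,(x,y,u,v) in P.items():
    h=rect(im,(f[...,0]-f[...,2])>10,C(u,v),.008)[0]; c=top(im,(x,y),.046,.06,.04)
    m=(np.hypot(W[...,0]-x,W[...,1]-y)<.045)&(W[...,2]>.0112)&(W[...,2]<.022)
    m=cv2.morphologyEx(m.astype(np.uint8),cv2.MORPH_OPEN,np.ones((3,3)))
    print(n,'pad',np.round(h[0]+h[1]+(h[2],),1),'chuck',c[0].round(4),'lens',np.round(sum([list(a) if isinstance(a,tuple) else [a] for a in cv2.minAreaRect((W[m>0][:,:2]*1000).astype(np.float32))],[]),1))
print('stand',rect(im,f.sum(-1)/3<70,C(218,210),.006)[0],'loupe',top(im,(.465,.187),.045,.064,.035))
cv2.imwrite('pics/t9.png',cv2.resize(im['frame'][130:250,80:430,::-1],None,fx=2.28,fy=2.28,interpolation=2))
E
```

```text
t: 33.25
ee_pos: [0.5967, 0.3346, 0.1862]
tool_rot: [3.134, -0.003, 1.616]
wrist_force: [0.7, 0.3, -0.4]
width: 0.0853
t: 35.62
ee_pos: [0.4819, -0.5211, 0.1787]
tool_rot: [-3.139, -0.004, 1.616]
wrist_force: [-0.5, 0.3, 0.3]
width: 0.0855
big pad [593.9 332.2  81.3  73.2   7.4] chuck [0.5946 0.3326 0.0538] lens [594.3 332.5  55.5  56.8  53.5]
small pad [ 481.1 -206.5   80.3   72.9   18.8] chuck [ 0.4818 -0.2067  0.0548] lens [ 482.1 -202.9   37.1   28.6    0. ]
square pad [596.8  54.8  81.1  72.9  13.8] chuck [0.5984 0.0546 0.0543] lens [599.4  54.9  49.3  47.9  13.5]
oblong pad [468.9  64.   72.8  80.7  84.6] chuck [0.4698 0.0611 0.0544] lens [470.   61.2  27.9  59.7  84.8]
stand ((465.1419372558594, 187.23822021484375), (75.70242309570312, 76.20846557617188), 46.34865188598633) loupe (array([0.46436653, 0.18592875, 0.05650239]), np.int64(262))
```

View pics/t9.png

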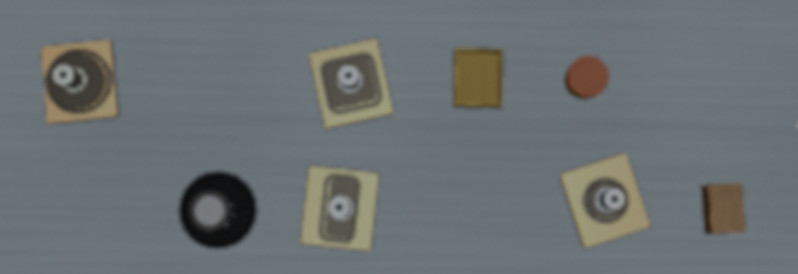

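The picture shows all four lenses inside their outlines and the loupe on the stand at crop (210,210), shifted only by parallax. Every check is within tolerance, so I hand in.

```bash
python3 -c "
from bench import arm
print(arm.close_job(), arm.state()['t'])"
```

```text
the job is handed in; nothing more can be done
the job is handed in; nothing more can be done
```

The job is handed in: each lens is flat, chuck up, on its own pad, and the loupe stands on its stand. It took about 36 s of the 136 s allowed, and the arm was clear of everything at the end. The hand-in gives no verdict.

These are the last top-camera readings:

| Thing | Off centre | Turn error | Limit |
|---|---|---|---|
| Big round lens | about 1 mm | – | 12 mm |
| Small round lens | about 1 mm | – | 12 mm |
| Square lens | about 2–3 mm | under 1° | 12 mm, 12.6° |
| Oblong lens | about 3 mm | under 1° | 12 mm, 12.6° |
| Loupe | about 1.5 mm | – | 15 mm |

The lens chuck tops read 53.8–54.8 mm, against 54 mm expected. The loupe's top reads 56.5 mm, against 56 mm expected.

Some readings disagreed along the way:
- **Grip width:** the gripper showed 14–17 mm on the 20 mm chucks. In the pictures the finger tips also looked about 30 mm higher than the reported tool tip. The grips held and the lenses stayed level.
- **Big pad:** one reading came out at the wrong size because the arm was in view, so I rejected it. The final reading confirmed the first.
- **Small lens outline:** its last depth outline was cut short (37 × 29 mm), so its position rests on the chuck and the picture.

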